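Close up the washer's dispenser drawer

TASK

Put the washing machine's dispenser back together: push the white drawer fully home into its grey frame, then swing the red latch lever all the way across the drawer's front to lock it, then press the blue cap straight down onto the orange snap stud in the drawer until it clicks and sits fully home. Keep pressing after the click and finish like that, with the gripper still on the cap, steadily pressing it down; leave the orange cup, the jar and the screwdriver where they are.

Things in the scene. Friction and masses are not known exactly. Their poses are not given: they have to be found in the camera images.
- unit: The dispenser's grey plastic frame, fixed to the counter, 220 x 150 mm (x, y): 12 mm base plate, side rails 42 mm high, blue block 60 mm high across its far end. Origin: centre of its underside, on the counter. Its x axis points the way the drawer is pushed home (away from the robot), y to the left, z up. All heights given are above the counter.
- drawer (a joint): The white open drawer that slides along the frame's x axis: the distance in m that it still stands out towards the robot. 0 = fully home (end stop), 0.065 = farthest out. It drags with about 2 N and stays where left. 160 x 120 mm, walls up to 44 mm high.
- drawer_front (a point): Centre of the outer face of the drawer's front panel, a flat face 126 mm wide that spans heights 14 to 50 mm (point at 32 mm), facing the robot (-x of the frame). It moves with the drawer; the space in front of it is free.
- latch (a joint): Angle of the red latch lever, rad: 0 = open, pointing along the frame's -x beside the drawer's left edge; grows counter-clockwise seen from above; 1.57 (end stop) = locked, across the drawer's front. Needs about 1 N at its knob, stays where left. With the drawer out it is blocked by the drawer; locked, it keeps the drawer in.
- latch_pivot (a point): On the lever's vertical hinge axis, at height 78 mm (level with the knob's top).
- latch_knob (a point): Top centre of the upright round red knob at the lever's free end, 60 mm from the hinge axis. Knob 16 mm in diameter, from height 48 to 78 mm; the 12 mm wide lever arm under it spans heights 36 to 48 mm.
- stud: Snap stud on the drawer's floor, moving with the drawer. Origin: centre of its foot, at height 16 mm. A round grey pedestal, 33 mm in diameter, with a flat top at height 36 mm; on that a snap head of four orange sprung lobes, 25 mm across, its widest part 10 mm and its top 17 mm above the pedestal. The lobes give inwards and spring out again.
- stud_seat (a point): Centre of the pedestal's flat top (36 mm above the counter), on which the rim of the cap rests when it is fully home.
- cap: The blue snap cap, upright and open below, white spot on top: 12-sided, 34 mm across, 45 mm tall, loose, about 30 g. Origin: centre of its lower rim; z up. A lip inside the rim, 21 mm bore and 4 mm high, catches under the stud's lobes. Sturdy: it may be gripped by its sides with 60 N.
- cap_top (a point): Centre of the cap's top, 45 mm above its rim. Pushed down over the stud's centre, the cap meets the lobes with its rim about 15 mm above home, resists with up to about 7 to 14 N, then gives way suddenly (the click) and is pulled down by the lobes onto the pedestal.
- measuring_cup: Bystander: orange open cup, 56 mm across, 50 mm tall. Origin: centre of its underside.
- stain_jar: Bystander: amber jar with white lid, 48 mm across, 60 mm tall. Origin: centre of its underside.
- screwdriver: Bystander: a screwdriver lying on the counter at the left.

How it is judged:
By the outcome, as a careful person would: the job done as asked, in the order asked, and still so for the second after the job is handed in, while the arm keeps its last pose, push and grip.
It also fails if it takes over 72 s, if anything falls off the work surface, if the arm or the gripper's body presses on something with over 40 N, if the wrist force passes 120 N, or if a joint passes its speed limit or range.

ROBOT

A 6-joint arm with a two-finger parallel gripper is mounted at the origin on the work surface. World frame = base frame: x ahead of the robot, y to its left, z up, the work surface at z = 0. Lengths are in m, angles in degrees, forces in N, time in s.
With the tool pointing down it reaches from about 0.4 to 0.825 m from the base axis. Payload 7 kg.
Tool frame: the origin (TCP) lies at the very end of the fingers, on their centre line; the grasp point (between the pads) lies 19 mm behind it; z points along the fingers, y is the line along which they close (so a half turn about z gives the same grasp; the last joint's range is limited). The gripper opens to 88 mm and grips with 3 to 60 N. Pads are 19 mm wide; open, the fingers measure 130 mm over their backs; the gripper's body (78 mm by 193 mm) begins 47 mm behind the grasp point.
Start: joints at [-52.649, 20.546, 0.682, 0, -70.136, -16.507], TCP at [0.24, -0.631, 0.227] pointing down, gripper open.
Joint ranges: [-176.03, 176.03], [-82.01, 121.73], [-58.28, 71.71], [-173.87, 95.51], [-174.79, -0.11], [-173.66, 173.66]. Speed limits (degrees/s): [136.94, 136.94, 172.46, 180, 180, 180].

INTERFACE

Orientations are given as [roll, pitch, yaw] about the fixed x, y, z axes, in that order (R = Rz(yaw) Ry(pitch) Rx(roll)).
In Python, from plant import ctrl, cams, workorder gives the robot as it stands.
- The arm moves only by the tool play_rows, never from a script. Its argument "motion" is a list of rows, each an object of numbers: "x", "y", "z": the shift along the tool's x, y, z normalised to -1 to 1, where 1 is 0.025 m; "rx", "ry", "rz": the turn, a rotation vector about the tool's x, y, z normalised to -1 to 1, where 1 is 4 degrees. A call has 1 to 20 rows; each row shifts and turns the commanded pose from where the row before left it, along the tool's axes as they then stand; what a row does not reach is not made up. A row lasts 1/8 s, in which the tool goes at most 62.5 mm and 10.7 degrees, less where a joint would pass 70% of its speed; a pose out of reach is approached as far as the arm can. A call with a number of a shift or a turn outside -1 to 1 is refused whole. A call with a gripper value outside its range is refused whole. "fingers" is the opening, from -1 (shut) to 1 (fully open), set as the call begins (left out, the last holds). The fingers move at their own pace and stop on an object; the grip force is fixed at half the most. Time passes only in rows, so rows that do not move let the fingers close. It gives the time, the measured TCP pose, the force, the opening and the grip force at its end, in the units of the state.
- ctrl.get_obs(): the state, without advancing time (a new reading comes with each control period).
- cams.snapshot(name): name is "scene" or "top" or "wrist"; returns the picture (400x640x3 uint8, blue, green, red); there is no depth.
- cams.get_calibration(name): a dict with "vertical_fov" (degrees; the focal length in pixels is half the picture's height over the tangent of half this angle, whatever the lens; pixels are square), "cx", "cy" (the principal point, pixels), "position" and "rotation" of the camera in the world. Camera axes: x right, y up, looking along -z (the intrinsics and any distortion apply to the point x, -y, -z); pixel columns grow to the right and rows downward; lengths in m; the calibration is good to about 2 mm. A picture is of the moment at which its call begins: read the wrist's pose just before it. get_calibration takes no time and is no camera call; for the wrist camera it gives the pose at the moment of the call.
- workorder.close_job(): hands the job in; it is judged then, once.
The state is a dict: "clock": time; "joint_pos": joint angles; "qvel": joint speeds; "tau": joint torques, N m; "tool_pos": TCP position; "orientation": TCP orientation; "force": force on the tool from outside, world axes, zero at the start; "moment": the same for the moment, N m; "opening": finger opening in m; "gripper_force": force on a finger pad.
Only numpy, scipy, OpenCV 4.12 (cv2) and the standard library are available. Lean on these libraries where they do the work, as an engineer would, in place of code of your own. Each camera call takes 0.05 s, during which the arm holds its last target. There are 200 camera calls.

## Working session

There is one attempt and no reset: what is moved stays moved. The work goes in short steps, Python scripts to look and compute and a tool call to move; the robot and the scene stay as the last step left them, time stands still between calls to the robot, and variables do not carry over. Pictures are saved under pics/ and viewed, at most 10 in all, crops included, and the job is handed in when it is done.

Besides the shell and the picture viewer there is one more tool, called after "Request:" in YAML: its name, and indented under it one key for each argument. play_rows: Moves the arm, as the interface text tells. Its arguments: {"type":"object","properties":{"motion":{"type":"array"},"fingers":{"type":"number"}},"required":["motion"]}

```bash
ls; mkdir -p pics; python3 - <<'E'
from plant import ctrl,cams
import cv2,numpy as np
print(ctrl.get_obs())
for n in("scene","top","wrist"):
    c=cams.get_calibration(n);print(n,c)
    cv2.imwrite(f"pics/{n}0.png",cams.snapshot(n))
E
```

```text
pics
{'clock': 0.0, 'joint_pos': array([-5.26492501e+01,  2.05909049e+01,  6.34298455e-01, -1.95251523e-02,
       -7.01367002e+01, -1.65053224e+01]), 'qvel': array([ 0.07281807, -0.04554404, -0.00196571,  0.07560711,  0.03167462,
       -0.02379839]), 'tau': array([-3.16033482e-03, -5.82722425e+01,  2.93044192e+01,  6.99734151e+00,
        6.67826651e-03, -1.71478664e-04]), 'tool_pos': array([ 0.23997698, -0.63037717,  0.22563454]), 'orientation': array([ 1.79905323e+02, -8.91266332e-03, -1.59161214e+02]), 'force': array([-0.19170221,  0.19134235, -0.10072058]), 'moment': array([ 0.04938883,  0.05841052, -0.05934319]), 'gripper_force': 0.0, 'opening': 0.08756922769576074}
scene {'vertical_fov': 44.981540598181695, 'cx': 315.9313797708132, 'cy': 200.6792259653636, 'position': array([ 1.1447941 , -0.66306502,  0.65919924]), 'rotation': array([57.36625283,  0.78034891, 42.53066178])}
top {'vertical_fov': 57.93541692036087, 'cx': 321.05902109436414, 'cy': 202.26447665508564, 'position': array([0.39208549, 0.02394812, 0.98628282]), 'rotation': array([  7.75739787,  -1.09290777, -88.58698514])}
wrist {'vertical_fov': 69.46676569727701, 'cx': 318.74154972549366, 'cy': 199.56239836639054, 'position': array([ 0.1613314 , -0.66214766,  0.38441717]), 'rotation': array([-1.81739013e+01, -7.35959036e-02,  1.10840585e+02])}
```

View pics/top0.png

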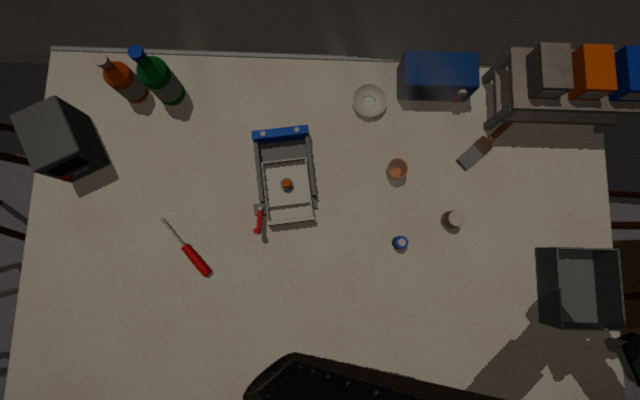

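View pics/scene0.png

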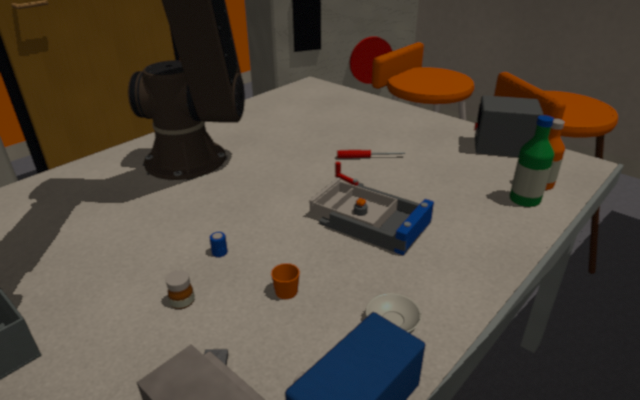

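The top view shows the unit around (285,175), the stud at (287,184), the latch at (259,220), the cap at (400,243), the cup at (397,170), the jar at (454,219) and the screwdriver at (190,250). The drawer is partly out.

```bash
cat >h.py <<'E'
from plant import ctrl,cams
import cv2,numpy as np
from scipy.spatial.transform import Rotation as R
def ray(c,u,v):
    f=200/np.tan(np.radians(c["vertical_fov"]/2))
    d=np.array([(u-c["cx"])/f,-(v-c["cy"])/f,-1.])
    return np.array(c["position"]),R.from_euler("xyz",c["rotation"],degrees=True).apply(d)
def onz(c,u,v,z):
    p,d=ray(c,u,v);return p+d*(z-p[2])/d[2]
def tri(c1,a,c2,b):
    p,d=ray(c1,*a);q,e=ray(c2,*b)
    s=np.linalg.lstsq(np.stack([d,-e],1),q-p,rcond=None)[0]
    A=p+d*s[0];B=q+e*s[1];return (A+B)/2,np.linalg.norm(A-B)
def blobs(im,lo,hi,amin=8):
    h=cv2.cvtColor(im,cv2.COLOR_BGR2HSV)
    m=cv2.inRange(h,np.array(lo),np.array(hi))
    n,l,s,c=cv2.connectedComponentsWithStats(m)
    return [(c[i].round(1),s[i]) for i in range(1,n) if s[i][4]>=amin],l
E
python3 - <<'E'
from h import *
for n in("top","scene"):
    im=cv2.imread(f"pics/{n}0.png");c=cams.get_calibration(n)
    for k,lo,hi in(("blue",(105,120,50),(125,255,255)),("orange",(4,120,80),(14,255,255)),("red",(0,150,80),(3,255,255)),("red2",(174,150,80),(180,255,255))):
        for b in blobs(im,lo,hi)[0]: print(n,k,b[0],b[1],onz(c,*b[0],.05).round(4))
t=cv2.imread("pics/top0.png")[115:255,225:425];s=cv2.imread("pics/scene0.png")[150:270,200:440]
cv2.imwrite("pics/z1.png",np.clip(cv2.resize(t,None,fx=4,fy=4,interpolation=cv2.INTER_CUBIC)*1.4,0,255))
cv2.imwrite("pics/z2.png",np.clip(cv2.resize(s,None,fx=3.3,fy=3.3,interpolation=cv2.INTER_CUBIC)*1.4,0,255))
E
```

```text
top blue [134.7  51. ] [128  44  15  15 164] [0.9251 0.5311 0.05  ]
top blue [633.4  66.2] [626  45  14  46 553] [ 0.9292 -0.8577  0.05  ]
top blue [444.   66.9] [ 406   51   73   36 2062] [ 0.9085 -0.3226  0.05  ]
top blue [279.6 132.1] [252 125  56  15 412] [0.7068 0.125  0.05  ]
top blue [400.  242.4] [394 236  14  13  72] [ 0.4208 -0.1976  0.05  ]
top orange [599.8  66.3] [ 583   44   34   46 1377] [ 0.9256 -0.7619  0.05  ]
top orange [120.3  65.4] [112  61  15  11  87] [0.8818 0.566  0.05  ]
top orange [105.2  76.5] [103  70   7  13  38] [0.8484 0.6033 0.05  ]
top orange [397.5 171.3] [388 159  20  20 172] [ 0.6086 -0.1918  0.05  ]
top orange [285.7 182.7] [282 179   8   8  52] [0.5694 0.1035 0.05  ]
top red [258.3 222.3] [254 211   8  23 103] [0.4633 0.1703 0.05  ]
top red [195.2 259.5] [182 244  27  32 281] [0.3644 0.3257 0.05  ]
scene blue [545.6 120.1] [538 115  15  12 128] [0.7182 0.8471 0.05  ]
scene blue [414.9 223.4] [396 200  37  50 824] [0.7185 0.1068 0.05  ]
scene blue [218.4 246. ] [210 233  17  24 260] [ 0.4618 -0.2264  0.05  ]
scene blue [399.8 251.8] [395 250  10 
[... 483 characters left out ...]
.05  ]
scene orange [  8.2 120. ] [  0  75  25  72 947] [-0.5794 -0.2682  0.05  ]
scene orange [340.  166.5] [340 163   1   8   8] [0.4305 0.1968 0.05  ]
scene orange [549.6 185.7] [545 182  10   8  50] [0.876  0.4566 0.05  ]
scene orange [360.9 201. ] [356 197  10   8  55] [0.5752 0.1006 0.05  ]
scene orange [286.2 277.1] [271 263  29  36 583] [ 0.6335 -0.2005  0.05  ]
scene red [364.7  40.5] [354  37  25  12  52] [-0.2965  1.244   0.05  ]
scene red [354.1 152.6] [338 150  33   6 189] [0.4083 0.2836 0.05  ]
scene red [342.9 173.5] [336 162  17  20  66] [0.4602 0.1731 0.05  ][ WARN:0@0.128] global loadsave.cpp:1063 imwrite_ Unsupported depth image for selected encoder is fallbacked to CV_8U.
```

View pics/z1.png

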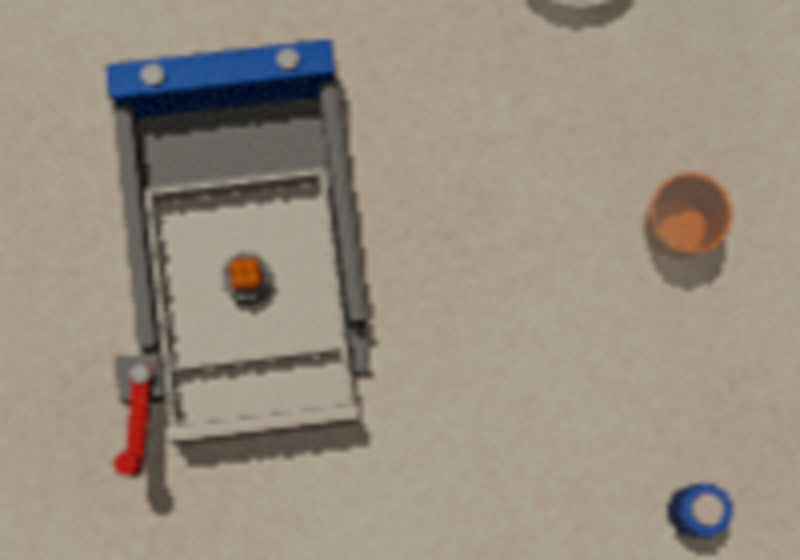

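The zoom shows (crop pixels, full = 225+x/4, 115+y/4): blue block top edge (110,65)–(331,40), drawer front edge (172,432)–(359,410), latch pivot (139,372), knob (127,462), stud (246,271), cap spot (708,509).

```bash
python3 - <<'E'
from h import *
c=cams.get_calibration("top")
P=lambda x,y,z:onz(c,225+(x-1.5)/4,115+(y-1.5)/4,z)
def pr(k,*a): p=P(*a);print(k,p.round(4));return p
a=pr("blkL",110,66,.06);b=pr("blkR",331,41,.06);d=a-b;print("yawblk",np.degrees(np.arctan2(-d[0],d[1])),np.linalg.norm(d))
a=pr("frL",172,432,.05);b=pr("frR",359,410,.05);d=a-b;print("yawfr",np.degrees(np.arctan2(-d[0],d[1])),np.linalg.norm(d),(a+b)/2)
a=pr("railLf",121,107,.042);b=pr("railLn",141,350,.042);d=a-b;print("yawrailL",np.degrees(np.arctan2(d[1],d[0])))
a=pr("railRf",342,85,.042);b=pr("railRn",368,320,.042);d=a-b;print("yawrailR",np.degrees(np.arctan2(d[1],d[0])))
pr("pivot",139,372,.05);pr("knob",127,462,.078);pr("stud",246,271,.052);pr("cap",708,509,.045)
s=cams.get_calibration("scene")
print("studtri",tri(c,(285.7,182.7),s,(360.9,201.)))
w=cv2.imread("pics/scene0.png")
h=cv2.cvtColor(w,cv2.COLOR_BGR2HSV)[228:245,208:230]
ys,xs=np.where((h[...,1]<90)&(h[...,2]>100));print("capspot scene px?",[(x+208,y+228) for x,y in zip(xs,ys)][:60])
E
```

```text
blkL [0.7039 0.1967 0.06  ]
blkR [0.7257 0.051  0.06  ]
yawblk 8.516653428075593 0.14733381782185967
frL [0.4631 0.1462 0.05  ]
frR [0.4806 0.0257 0.05  ]
yawfr 8.251886087300099 0.12183057950323611 [0.47185066 0.08593859 0.05      ]
railLf [0.6816 0.1912 0.042 ]
railLn [0.5171 0.17   0.042 ]
yawrailL 7.356858793055327
railRf [0.7015 0.0431 0.042 ]
railRn [0.5412 0.0213 0.042 ]
yawrailR 7.746779193320874
pivot [0.5016 0.1694 0.05  ]
knob [0.4415 0.1698 0.078 ]
stud [0.57   0.1023 0.052 ]
cap [ 0.4225 -0.203   0.045 ]
studtri (array([0.57098135, 0.10458738, 0.04607132]), np.float64(0.002139831756503956))
capspot scene px? [(np.int64(208), np.int64(228)), (np.int64(209), np.int64(228)), (np.int64(210), np.int64(228)), (np.int64(211), np.int64(228)), (np.int64(212), np.int64(228)), (np.int64(213), np.int64(228)), (np.int64(214), np.int64(228)), (np.int64(215), np.int64(228)), (np.int64(216), np.int64(228)), (np.int64(217), np.int64(228)), (np.int64(218), np.int64(228)), (np.int64(219), np.int64(228)), (np.int64(220), np.int64(228)), (np.int64(221), np.int64(228)), (np.int64(222), np.int
[... 749 characters left out ...]
.int64(224), np.int64(229)), (np.int64(225), np.int64(229)), (np.int64(226), np.int64(229)), (np.int64(227), np.int64(229)), (np.int64(228), np.int64(229)), (np.int64(229), np.int64(229)), (np.int64(208), np.int64(230)), (np.int64(209), np.int64(230)), (np.int64(210), np.int64(230)), (np.int64(211), np.int64(230)), (np.int64(212), np.int64(230)), (np.int64(213), np.int64(230)), (np.int64(214), np.int64(230)), (np.int64(215), np.int64(230)), (np.int64(216), np.int64(230)), (np.int64(217), np.int64(230)), (np.int64(218), np.int64(230)), (np.int64(219), np.int64(230)), (np.int64(220), np.int64(230)), (np.int64(221), np.int64(230)), (np.int64(222), np.int64(230)), (np.int64(223), np.int64(230))]
```

View pics/z2.png

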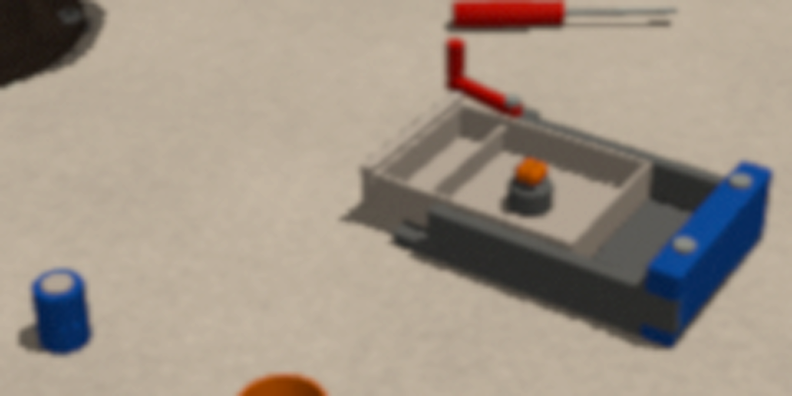

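Request:
play_rows:
  motion:
    - {"rz": 0.8}
    - {"rz": 0.8}
    - {"rz": 0.8}
    - {"rz": 0.8}
    - {"x": -0.9,"y": 0.97}
    - {"x": -0.9,"y": 0.97}
    - {"x": -0.9,"y": 0.97}
    - {"x": -0.9,"y": 0.97}
    - {"x": -0.9,"y": 0.97}
    - {"x": -0.9,"y": 0.97}
    - {"x": -0.9,"y": 0.97}
    - {"x": -0.9,"y": 0.97}
    - {"x": -0.9,"y": 0.97}
    - {"x": -0.9,"y": 0.97}
    - {"x": -0.9,"y": 0.97}
    - {"x": -0.9,"y": 0.97}
    - {"x": -0.9,"y": 0.97}
    - {"x": -0.9,"y": 0.97}
  fingers: -1

```text
$.motion[0]: bad value
```

Request:
play_rows:
  motion:
    - {"x": 0,"y": 0,"z": 0,"rx": 0,"ry": 0,"rz": 0.8}
    - {"x": 0,"y": 0,"z": 0,"rx": 0,"ry": 0,"rz": 0.8}
    - {"x": 0,"y": 0,"z": 0,"rx": 0,"ry": 0,"rz": 0.8}
    - {"x": 0,"y": 0,"z": 0,"rx": 0,"ry": 0,"rz": 0.8}
    - {"x": -0.9,"y": 0.97,"z": 0,"rx": 0,"ry": 0,"rz": 0}
    - {"x": -0.9,"y": 0.97,"z": 0,"rx": 0,"ry": 0,"rz": 0}
    - {"x": -0.9,"y": 0.97,"z": 0,"rx": 0,"ry": 0,"rz": 0}
    - {"x": -0.9,"y": 0.97,"z": 0,"rx": 0,"ry": 0,"rz": 0}
    - {"x": -0.9,"y": 0.97,"z": 0,"rx": 0,"ry": 0,"rz": 0}
    - {"x": -0.9,"y": 0.97,"z": 0,"rx": 0,"ry": 0,"rz": 0}
    - {"x": -0.9,"y": 0.97,"z": 0,"rx": 0,"ry": 0,"rz": 0}
    - {"x": -0.9,"y": 0.97,"z": 0,"rx": 0,"ry": 0,"rz": 0}
    - {"x": -0.9,"y": 0.97,"z": 0,"rx": 0,"ry": 0,"rz": 0}
    - {"x": -0.9,"y": 0.97,"z": 0,"rx": 0,"ry": 0,"rz": 0}
    - {"x": -0.9,"y": 0.97,"z": 0,"rx": 0,"ry": 0,"rz": 0}
    - {"x": -0.9,"y": 0.97,"z": 0,"rx": 0,"ry": 0,"rz": 0}
    - {"x": -0.9,"y": 0.97,"z": 0,"rx": 0,"ry": 0,"rz": 0}
    - {"x": -0.9,"y": 0.97,"z": 0,"rx": 0,"ry": 0,"rz": 0}
  fingers: -1

```text
clock: 2.4
tool_pos: [0.5049, -0.2495, 0.2264]
orientation: [180.0, -0.0, -172.0]
force: [1.2, 0.1, -0.4]
opening: 0.0003
gripper_force: 0.0
```

Request:
play_rows:
  motion:
    - {"x": 0.075,"y": 0.96,"z": 0,"rx": 0,"ry": 0,"rz": 0}
    - {"x": 0.075,"y": 0.96,"z": 0,"rx": 0,"ry": 0,"rz": 0}
    - {"x": 0.075,"y": 0.96,"z": 0,"rx": 0,"ry": 0,"rz": 0}
    - {"x": 0.075,"y": 0.96,"z": 0,"rx": 0,"ry": 0,"rz": 0}
    - {"x": 0.075,"y": 0.96,"z": 0,"rx": 0,"ry": 0,"rz": 0}
    - {"x": 0.075,"y": 0.96,"z": 0,"rx": 0,"ry": 0,"rz": 0}
    - {"x": 0.075,"y": 0.96,"z": 0,"rx": 0,"ry": 0,"rz": 0}
    - {"x": 0.075,"y": 0.96,"z": 0,"rx": 0,"ry": 0,"rz": 0}
    - {"x": 0.075,"y": 0.96,"z": 0,"rx": 0,"ry": 0,"rz": 0}
    - {"x": 0.075,"y": 0.96,"z": 0,"rx": 0,"ry": 0,"rz": 0}
    - {"x": 0.075,"y": 0.96,"z": 0,"rx": 0,"ry": 0,"rz": 0}
    - {"x": 0.075,"y": 0.96,"z": 0,"rx": 0,"ry": 0,"rz": 0}
    - {"x": 0.075,"y": 0.96,"z": 0,"rx": 0,"ry": 0,"rz": 0}
    - {"x": 0.075,"y": 0.96,"z": 0,"rx": 0,"ry": 0,"rz": 0}
    - {"x": 0,"y": 0,"z": 0,"rx": 0,"ry": 0,"rz": 0}

```text
clock: 4.28
tool_pos: [0.4312, 0.0795, 0.2266]
orientation: [180.0, 0.0, -171.8]
force: [-0.5, 0.1, -0.5]
opening: 0.0007
gripper_force: 0.0
```

```bash
python3 - <<'E'
from h import *
o=ctrl.get_obs();print(o["tool_pos"],o["force"])
c=cams.get_calibration("wrist");print(c)
im=cams.snapshot("wrist");cv2.imwrite("pics/w1.png",im)
for k,lo,hi in(("orange",(4,120,80),(14,255,255)),("red",(0,150,60),(3,255,255)),("blue",(105,120,50),(125,255,255))):
    for b in blobs(im,lo,hi,30)[0]: print(k,b[0],b[1],onz(c,*b[0],.05).round(4))
E
```

```text
[0.43123207 0.07946247 0.2265548 ] [-0.51411716  0.09427479 -0.45412618]
{'vertical_fov': 69.46676569727701, 'cx': 318.74154972549366, 'cy': 199.56239836639054, 'position': array([0.34775934, 0.06607844, 0.38522389]), 'rotation': array([-1.81841849e+01, -1.04661512e-02,  9.81575017e+01])}
orange [105.7 274.6] [ 96 268  22  12 158] [ 0.6017 -0.1852  0.05  ]
red [523.1 148.3] [ 499  113   49   73 1717] [0.3615 0.3067 0.05  ]
red [387.7 213.2] [374 192  30  48 603] [0.4623 0.1691 0.05  ]
blue [ 94.  136.3] [  64  122   55   32 1062] [ 0.4179 -0.1828  0.05  ]
```

View pics/w1.png

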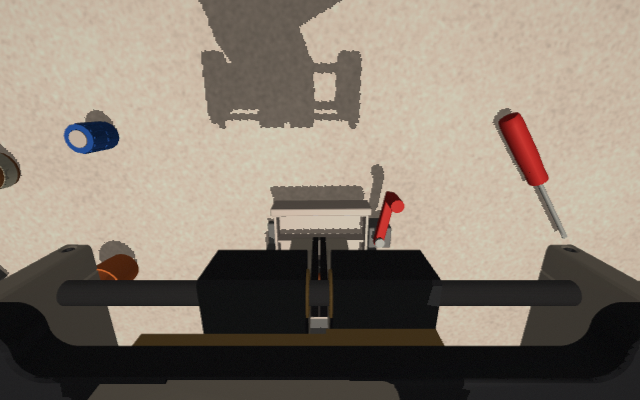

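The wrist view (looking down, robot side at the top) shows the drawer front panel from (272,201) to (370,213), the knob at (397,204), the pivot at (380,243) and the cap top at (77,139).

```bash
python3 - <<'E'
from h import *
c=cams.get_calibration("wrist")
for k,u,v,z in(("frontL50",370,208,.05),("frontR50",272,215,.05),("frL",370,202,.05),("knob",398,204,.078),("pivot",380,243,.05),("cap",77,139,.045)):print(k,onz(c,u,v,z).round(4))
im=cv2.imread("pics/w1.png")[150:290,230:430]
print(cv2.imread("pics/w1.png")[180:230:2,300].tolist())
E
```

```text
frontL50 [0.4587 0.1453 0.05  ]
frontR50 [0.485  0.0264 0.05  ]
frL [0.451  0.1438 0.05  ]
knob [0.4403 0.1689 0.078 ]
pivot [0.5039 0.1675 0.05  ]
cap [ 0.4249 -0.207   0.045 ]
[[178, 199, 209], [182, 204, 209], [178, 199, 208], [98, 110, 119], [87, 98, 108], [86, 96, 105], [87, 97, 108], [88, 98, 109], [88, 98, 107], [84, 94, 102], [75, 84, 93], [61, 66, 73], [62, 68, 75], [61, 67, 75], [63, 68, 76], [167, 185, 203], [171, 188, 207], [170, 188, 207], [175, 192, 207], [174, 192, 208], [175, 193, 208], [174, 191, 208], [174, 192, 208], [174, 192, 208], [175, 192, 208]]
```

Request:
play_rows:
  motion:
    - {"x": 0,"y": 0,"z": 0.98,"rx": 0,"ry": 0,"rz": 0}
    - {"x": 0,"y": 0,"z": 0.98,"rx": 0,"ry": 0,"rz": 0}
    - {"x": 0,"y": 0,"z": 0.98,"rx": 0,"ry": 0,"rz": 0}
    - {"x": 0,"y": 0,"z": 0.98,"rx": 0,"ry": 0,"rz": 0}
    - {"x": 0,"y": 0,"z": 0.98,"rx": 0,"ry": 0,"rz": 0}
    - {"x": 0,"y": 0,"z": 0.98,"rx": 0,"ry": 0,"rz": 0}
    - {"x": 0,"y": 0,"z": 0.98,"rx": 0,"ry": 0,"rz": 0}
    - {"x": 0,"y": 0,"z": 0.98,"rx": 0,"ry": 0,"rz": 0}
    - {"x": -0.4,"y": 0,"z": 0,"rx": 0,"ry": 0,"rz": 0}
    - {"x": -0.4,"y": 0,"z": 0,"rx": 0,"ry": 0,"rz": 0}
    - {"x": -0.4,"y": 0,"z": 0,"rx": 0,"ry": 0,"rz": 0}
    - {"x": -0.3,"y": 0,"z": 0,"rx": 0,"ry": 0,"rz": 0}
    - {"x": -0.3,"y": 0,"z": 0,"rx": 0,"ry": 0,"rz": 0}
    - {"x": -0.3,"y": 0,"z": 0,"rx": 0,"ry": 0,"rz": 0}
    - {"x": -0.3,"y": 0,"z": 0,"rx": 0,"ry": 0,"rz": 0}

```text
clock: 6.2
tool_pos: [0.4913, 0.0869, 0.0306]
orientation: [180.0, -0.0, -172.0]
force: [-2.5, 0.9, 1.4]
opening: 0.0005
gripper_force: 1.2
```

Request:
play_rows:
  motion:
    - {"x": -0.2,"y": 0,"z": 0,"rx": 0,"ry": 0,"rz": 0}
    - {"x": -0.2,"y": 0,"z": 0,"rx": 0,"ry": 0,"rz": 0}
    - {"x": -0.1,"y": 0,"z": 0,"rx": 0,"ry": 0,"rz": 0}
    - {"x": -0.1,"y": 0,"z": 0,"rx": 0,"ry": 0,"rz": 0}

```text
clock: 6.7
tool_pos: [0.5059, 0.089, 0.0305]
orientation: [180.0, -0.0, -172.0]
force: [-2.3, 0.8, 0.5]
opening: 0.0005
gripper_force: 1.1
```

Request:
play_rows:
  motion:
    - {"x": -0.08,"y": 0,"z": 0,"rx": 0,"ry": 0,"rz": 0}
    - {"x": -0.08,"y": 0,"z": 0,"rx": 0,"ry": 0,"rz": 0}
    - {"x": -0.08,"y": 0,"z": 0,"rx": 0,"ry": 0,"rz": 0}

```text
clock: 7.08
tool_pos: [0.5107, 0.0895, 0.0304]
orientation: [-180.0, -0.1, -172.0]
force: [-8.9, 1.5, 6.1]
opening: 0.0003
gripper_force: 4.5
```

Request:
play_rows:
  motion:
    - {"x": -0.08,"y": 0,"z": 0,"rx": 0,"ry": 0,"rz": 0}
    - {"x": -0.04,"y": 0,"z": 0,"rx": 0,"ry": 0,"rz": 0}
    - {"x": 0,"y": 0,"z": 0,"rx": 0,"ry": 0,"rz": 0}

```text
clock: 7.45
tool_pos: [0.5109, 0.089, 0.0299]
orientation: [-179.9, -0.4, -172.0]
force: [-14.8, 3.3, 9.8]
opening: 0.0001
gripper_force: 7.4
```

Request:
play_rows:
  motion:
    - {"x": 0.8,"y": 0,"z": 0,"rx": 0,"ry": 0,"rz": 0}
    - {"x": 0.9,"y": 0,"z": 0,"rx": 0,"ry": 0,"rz": 0}
    - {"x": 0.8,"y": 0,"z": 0,"rx": 0,"ry": 0,"rz": 0}
    - {"x": 0,"y": 0,"z": -0.9,"rx": 0,"ry": 0,"rz": 0}
    - {"x": 0,"y": 0,"z": -0.9,"rx": 0,"ry": 0,"rz": 0}
    - {"x": 0,"y": 0,"z": -0.9,"rx": 0,"ry": 0,"rz": 0}
    - {"x": 0,"y": 0,"z": -0.9,"rx": 0,"ry": 0,"rz": 0}
    - {"x": 0,"y": 0,"z": 0,"rx": 0,"ry": 0,"rz": 0}

```text
clock: 8.45
tool_pos: [0.4545, 0.0822, 0.1225]
orientation: [179.9, 0.3, -171.9]
force: [0.5, -0.1, -0.6]
opening: 0.0002
gripper_force: 0.0
```

```bash
python3 - <<'E'
from h import *
o=ctrl.get_obs();print(o["tool_pos"])
c=cams.get_calibration("top")
im=cams.snapshot("top")
for k,lo,hi in(("orange",(4,120,80),(14,255,255)),("red",(0,150,80),(3,255,255))):
    for b in blobs(im,lo,hi,8)[0]: print(k,b[0],b[1],onz(c,*b[0],.05).round(4))
cv2.imwrite("pics/t2.png",cv2.resize(im[115:255,225:425],None,fx=4,fy=4,interpolation=cv2.INTER_CUBIC))
E
```

```text
[0.45450881 0.08218506 0.12248555]
orange [599.6  65.4] [583  43  35  47 886] [ 0.9283 -0.7616  0.05  ]
orange [121.6  68. ] [112  61  17  18 141] [0.8744 0.5617 0.05  ]
orange [107.   78.1] [103  69  11  16  69] [0.844 0.598 0.05 ]
orange [489.8 138.1] [487 136   6   5  23] [ 0.7077 -0.4429  0.05  ]
orange [284.  161.4] [280 159   8   6  38] [0.6267 0.1102 0.05  ]
orange [397.6 171.7] [388 162  20  16 159] [ 0.6075 -0.1921  0.05  ]
```

View pics/t2.png

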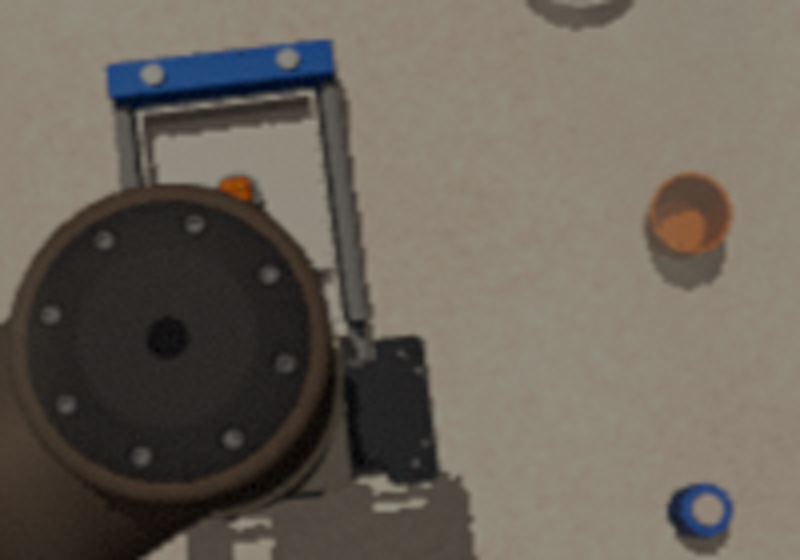

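Request:
play_rows:
  motion:
    - {"x": 0,"y": 0.88,"z": 0,"rx": 0,"ry": 0,"rz": 0}
    - {"x": 0,"y": 0.88,"z": 0,"rx": 0,"ry": 0,"rz": 0}
    - {"x": 0,"y": 0.88,"z": 0,"rx": 0,"ry": 0,"rz": 0}
    - {"x": 0.05,"y": 0.88,"z": 0,"rx": 0,"ry": 0,"rz": 0}
    - {"x": 0,"y": 0,"z": 0,"rx": 0,"ry": 0,"rz": 0}
    - {"x": 0,"y": 0,"z": 0,"rx": 0,"ry": 0,"rz": 0}
    - {"x": 0,"y": 0,"z": 0.88,"rx": 0,"ry": 0,"rz": 0}
    - {"x": 0,"y": 0,"z": 0.88,"rx": 0,"ry": 0,"rz": 0}
    - {"x": 0,"y": 0,"z": 0.88,"rx": 0,"ry": 0,"rz": 0}
    - {"x": 0,"y": 0,"z": 0,"rx": 0,"ry": 0,"rz": 0}
  fingers: 0.14

```text
clock: 9.75
tool_pos: [0.4384, 0.1668, 0.0532]
orientation: [-179.9, -0.2, -172.0]
force: [0.8, -0.2, 0.2]
opening: 0.0499
gripper_force: 0.0
```

Request:
play_rows:
  motion:
    - {"x": 0,"y": 0,"z": 0,"rx": 0,"ry": 0,"rz": 0}
    - {"x": 0,"y": 0,"z": 0,"rx": 0,"ry": 0,"rz": 0}
    - {"x": 0,"y": 0,"z": 0,"rx": 0,"ry": 0,"rz": 0}
    - {"x": 0,"y": 0,"z": 0,"rx": 0,"ry": 0,"rz": 0}
  fingers: -1

```text
clock: 10.25
tool_pos: [0.4394, 0.1686, 0.055]
orientation: [180.0, 0.0, -172.0]
force: [-1.1, 0.9, 0.8]
opening: 0.0157
gripper_force: 12.7
```

Request:
play_rows:
  motion:
    - {"x": 0.02,"y": -0.42,"z": 0,"rx": 0,"ry": 0,"rz": 0}
    - {"x": -0.05,"y": -0.42,"z": 0,"rx": 0,"ry": 0,"rz": 0}
    - {"x": -0.12,"y": -0.4,"z": 0,"rx": 0,"ry": 0,"rz": 0}
    - {"x": -0.19,"y": -0.37,"z": 0,"rx": 0,"ry": 0,"rz": 0}
    - {"x": -0.25,"y": -0.33,"z": 0,"rx": 0,"ry": 0,"rz": 0}
    - {"x": -0.31,"y": -0.29,"z": 0,"rx": 0,"ry": 0,"rz": 0}

```text
clock: 11.0
tool_pos: [0.4702, 0.1175, 0.0551]
orientation: [179.9, 0.1, -171.9]
force: [-1.4, 8.5, -0.9]
opening: 0.0152
gripper_force: 30.0
```

Request:
play_rows:
  motion:
    - {"x": -0.35,"y": -0.19,"z": 0,"rx": 0,"ry": 0,"rz": 0}
    - {"x": -0.38,"y": -0.14,"z": 0,"rx": 0,"ry": 0,"rz": 0}
    - {"x": -0.39,"y": -0.07,"z": 0,"rx": 0,"ry": 0,"rz": 0}
    - {"x": -0.2,"y": -0.02,"z": 0,"rx": 0,"ry": 0,"rz": 0}
    - {"x": -0.1,"y": 0,"z": 0,"rx": 0,"ry": 0,"rz": 0}

```text
clock: 11.62
tool_pos: [0.505, 0.1089, 0.0547]
orientation: [-179.8, -0.2, -171.9]
force: [-3.8, -8.2, 9.6]
opening: 0.0151
gripper_force: 30.0
```

Request:
play_rows:
  motion:
    - {"x": -0.12,"y": 0,"z": 0,"rx": 0,"ry": 0,"rz": 0}
    - {"x": -0.1,"y": 0,"z": 0,"rx": 0,"ry": 0,"rz": 0}
    - {"x": 0,"y": 0,"z": 0,"rx": 0,"ry": 0,"rz": 0}

```text
clock: 12.0
tool_pos: [0.5103, 0.109, 0.0547]
orientation: [-179.8, -0.2, -171.9]
force: [-0.9, -11.1, 8.9]
opening: 0.0154
gripper_force: 30.0
```

Request:
play_rows:
  motion:
    - {"x": -0.1,"y": -0.05,"z": 0,"rx": 0,"ry": 0,"rz": 0}
    - {"x": -0.1,"y": -0.05,"z": 0,"rx": 0,"ry": 0,"rz": 0}
    - {"x": 0,"y": 0,"z": 0,"rx": 0,"ry": 0,"rz": 0}

```text
clock: 12.38
tool_pos: [0.5169, 0.1096, 0.0549]
orientation: [-180.0, -0.0, -172.0]
force: [-1.2, -1.0, 3.8]
opening: 0.0156
gripper_force: 30.0
```

Request:
play_rows:
  motion:
    - {"x": -0.1,"y": 0,"z": 0,"rx": 0,"ry": 0,"rz": 0}
    - {"x": -0.1,"y": 0,"z": 0,"rx": 0,"ry": 0,"rz": 0}
    - {"x": 0,"y": 0,"z": 0,"rx": 0,"ry": 0,"rz": 0}

```text
clock: 12.75
tool_pos: [0.5185, 0.1095, 0.0542]
orientation: [-179.9, -0.3, -172.0]
force: [-12.0, 2.1, 13.7]
opening: 0.0151
gripper_force: 30.0
```

Request:
play_rows:
  motion:
    - {"x": 0,"y": 0,"z": 0,"rx": 0,"ry": 0,"rz": 0}
    - {"x": 0,"y": 0,"z": 0,"rx": 0,"ry": 0,"rz": 0}
    - {"x": 0,"y": 0,"z": 0,"rx": 0,"ry": 0,"rz": 0}
    - {"x": 0,"y": 0,"z": -0.6,"rx": 0,"ry": 0,"rz": 0}
    - {"x": 0,"y": 0,"z": -1,"rx": 0,"ry": 0,"rz": 0}
    - {"x": 0,"y": 0,"z": -1,"rx": 0,"ry": 0,"rz": 0}
    - {"x": 0,"y": 0,"z": -1,"rx": 0,"ry": 0,"rz": 0}
    - {"x": 0,"y": 0,"z": -1,"rx": 0,"ry": 0,"rz": 0}
    - {"x": 0,"y": -1,"z": -0.6,"rx": 0,"ry": 0,"rz": 0}
    - {"x": 0.1,"y": -1,"z": 0,"rx": 0,"ry": 0,"rz": 0}
    - {"x": 0.1,"y": -1,"z": 0,"rx": 0,"ry": 0,"rz": 0}
    - {"x": 0.1,"y": -1,"z": 0,"rx": 0,"ry": 0,"rz": 0}
    - {"x": 0.1,"y": -1,"z": 0,"rx": 0,"ry": 0,"rz": 0}
    - {"x": 0.1,"y": -1,"z": 0,"rx": 0,"ry": 0,"rz": 0}
    - {"x": 0.1,"y": -1,"z": 0,"rx": 0,"ry": 0,"rz": 0}
    - {"x": 0.1,"y": -1,"z": 0,"rx": 0,"ry": 0,"rz": 0}
    - {"x": 0,"y": 0,"z": 0,"rx": 0,"ry": 0,"rz": 0}
  fingers: 0.2

```text
clock: 14.88
tool_pos: [0.5324, -0.0911, 0.1855]
orientation: [-180.0, 0.0, -172.1]
force: [0.2, 1.1, 0.3]
opening: 0.0527
gripper_force: 0.0
```

```bash
python3 - <<'E'
from h import *
o=ctrl.get_obs();print(o["tool_pos"],o["orientation"])
C={};B={}
for n in("top","scene","wrist"):
    C[n]=c=cams.get_calibration(n)
    im=cams.snapshot(n);cv2.imwrite(f"pics/{n}3.png",im)
    for k,lo,hi in(("orange",(4,120,80),(14,255,255)),("blue",(105,120,50),(125,255,255)),("red",(0,150,60),(3,255,255))):
        for b in blobs(im,lo,hi,8)[0]:
            p=onz(c,*b[0],.05)
            if .35<p[0]<.75 and -.3<p[1]<.25: print(n,k,b[0],b[1],p.round(4))
a=cv2.imread("pics/top3.png")[125:245,225:345];b=cv2.imread("pics/scene3.png")[140:260,300:440]
cv2.imwrite("pics/z3.png",cv2.resize(np.hstack([a,b]),None,fx=3,fy=3,interpolation=cv2.INTER_CUBIC))
E
```

```text
[ 0.53235946 -0.0911252   0.18551603] [-1.79990967e+02  4.72469529e-02 -1.72070450e+02]
top blue [398.1 242.5] [394 236  12  12  45] [ 0.4205 -0.1926  0.05  ]
scene orange [381.7 208.2] [377 204  10   9  57] [0.6294 0.1079 0.05  ]
scene orange [285.8 279.5] [271 263  29  36 756] [ 0.6377 -0.2057  0.05  ]
scene blue [415.2 223.6] [396 200  37  50 798] [0.7194 0.1066 0.05  ]
scene blue [218.4 246. ] [210 233  17  24 285] [ 0.4618 -0.2264  0.05  ]
scene blue [399.3 251.3] [395 249  10   6  34] [0.748  0.0042 0.05  ]
scene red [345.4 185.8] [341 180  16  14  96] [0.5041 0.1301 0.05  ]
wrist orange [223.4 235.8] [ 195  217   53   42 1332] [ 0.6017 -0.1893  0.05  ]
wrist blue [223.6  64.3] [ 198   41   47   44 1058] [ 0.4259 -0.1955  0.05  ]
wrist red [524.4 195.2] [ 494  187   67   24 1017] [0.5092 0.1271 0.05  ]
```

View pics/z3.png

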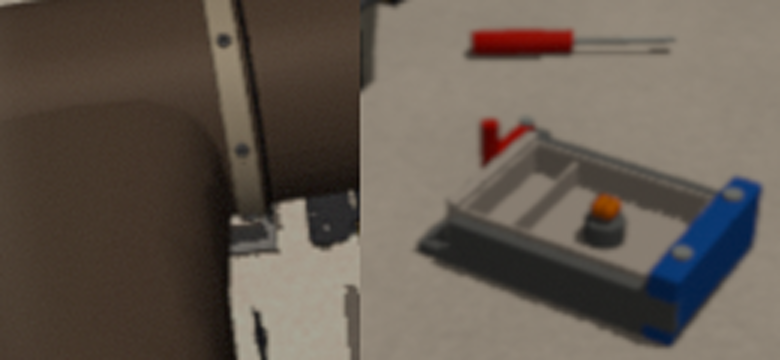

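View pics/wrist3.png

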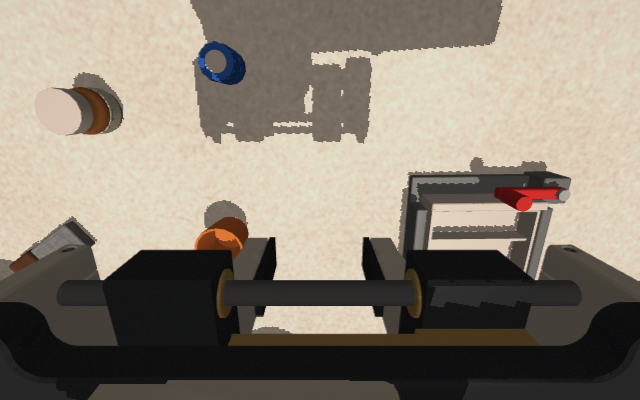

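The scene view shows the drawer home and the latch across its front. The wrist view shows the knob at (524,203), the pivot at (565,196) and the cap spot at (215,62).

```bash
python3 - <<'E'
from h import *
c=cams.get_calibration("wrist");s=cams.get_calibration("scene");t=cams.get_calibration("top")
k=onz(c,524,203,.078);p=onz(c,565,196,.05);d=k-p
print("knob",k,"piv",p,"latch deg",np.degrees(np.arctan2(d[1],d[0]))-7.9+180)
print("cap wrist",onz(c,215,62,.045))
print("cap tops top",onz(t,225+706.5/4,115+507.5/4,.045))
print("stud scene",onz(s,381.7,208.2,.048),"before",onz(s,360.9,201,.048))
print("knob scene",onz(s,300+(489-360)/3,140+122/3,.078),"piv",onz(s,300+(527-360)/3,140+123/3,.05))
im=cv2.imread("pics/wrist3.png");h=cv2.cvtColor(im,cv2.COLOR_BGR2HSV)[35:90,190:250]
m=(h[...,1]<90)&(h[...,2]>90)
E
```

```text
knob [0.51099553 0.10788563 0.078     ] piv [0.50384808 0.17058586 0.05      ] latch deg 88.60330247906603
cap wrist [ 0.42474369 -0.20488087  0.045     ]
cap tops top [ 0.42246026 -0.20301506  0.045     ]
stud scene [0.6277413  0.11042982 0.048     ] before [0.57334943 0.1031548  0.048     ]
knob scene [0.51405828 0.10820592 0.078     ] piv [0.50845368 0.16486461 0.05      ]
```

Request:
play_rows:
  motion:
    - {"x": 0.18,"y": 1,"z": 0,"rx": 0,"ry": 0,"rz": 0}
    - {"x": 0.18,"y": 1,"z": 0,"rx": 0,"ry": 0,"rz": 0}
    - {"x": 0.18,"y": 1,"z": 0,"rx": 0,"ry": 0,"rz": 0}
    - {"x": 0.18,"y": 1,"z": 0,"rx": 0,"ry": 0,"rz": 0}
    - {"x": 0.18,"y": 1,"z": 0,"rx": 0,"ry": 0,"rz": 0}
    - {"x": 0.18,"y": 1,"z": 0,"rx": 0,"ry": 0,"rz": 0}
    - {"x": 0.18,"y": 1,"z": 0,"rx": 0,"ry": 0,"rz": 0}
    - {"x": 0.18,"y": 1,"z": 0,"rx": 0,"ry": 0,"rz": 0}
    - {"x": 0,"y": 0,"z": 1,"rx": 0,"ry": 0,"rz": 0}
    - {"x": 0,"y": 0,"z": 1,"rx": 0,"ry": 0,"rz": 0}
    - {"x": 0,"y": 0,"z": 1,"rx": 0,"ry": 0,"rz": 0}
    - {"x": 0,"y": 0,"z": 1,"rx": 0,"ry": 0,"rz": 0}
    - {"x": 0,"y": 0,"z": 1,"rx": 0,"ry": 0,"rz": 0}
    - {"x": -0.4,"y": 0,"z": 0,"rx": 0,"ry": 0,"rz": 0}
    - {"x": -0.4,"y": 0,"z": 0,"rx": 0,"ry": 0,"rz": 0}
    - {"x": -0.1,"y": 0,"z": 0,"rx": 0,"ry": 0,"rz": 0}
    - {"x": 0,"y": 0,"z": 0,"rx": 0,"ry": 0,"rz": 0}
  fingers: -1

```text
clock: 17.15
tool_pos: [0.4915, 0.1065, 0.0602]
orientation: [180.0, 0.1, -172.0]
force: [0.2, -0.9, 0.3]
opening: 0.0006
gripper_force: 0.0
```

Request:
play_rows:
  motion:
    - {"x": -0.1,"y": 0,"z": 0,"rx": 0,"ry": 0,"rz": 0}
    - {"x": -0.1,"y": 0,"z": 0,"rx": 0,"ry": 0,"rz": 0}
    - {"x": 0,"y": 0,"z": 0,"rx": 0,"ry": 0,"rz": 0}

```text
clock: 17.52
tool_pos: [0.4941, 0.1062, 0.0593]
orientation: [-180.0, -0.2, -172.0]
force: [-8.3, -0.2, 5.6]
opening: 0.0002
gripper_force: 3.7
```

Request:
play_rows:
  motion:
    - {"x": 0.8,"y": 0,"z": 0,"rx": 0,"ry": 0,"rz": 0}
    - {"x": 0,"y": 0,"z": -1,"rx": 0,"ry": 0,"rz": 0}
    - {"x": 0,"y": 0,"z": -1,"rx": 0,"ry": 0,"rz": 0}
    - {"x": 0,"y": 0,"z": -1,"rx": 0,"ry": 0,"rz": 0}
    - {"x": 0.31,"y": -0.99,"z": -0.2,"rx": 0,"ry": 0,"rz": 0}
    - {"x": 0.31,"y": -0.99,"z": 0,"rx": 0,"ry": 0,"rz": 0}
    - {"x": 0.31,"y": -0.99,"z": 0,"rx": 0,"ry": 0,"rz": 0}
    - {"x": 0.31,"y": -0.99,"z": 0,"rx": 0,"ry": 0,"rz": 0}
    - {"x": 0.31,"y": -0.99,"z": 0,"rx": 0,"ry": 0,"rz": 0}
    - {"x": 0.31,"y": -0.99,"z": 0,"rx": 0,"ry": 0,"rz": 0}
    - {"x": 0.31,"y": -0.99,"z": 0,"rx": 0,"ry": 0,"rz": 0}
    - {"x": 0.31,"y": -0.99,"z": 0,"rx": 0,"ry": 0,"rz": 0}
    - {"x": 0.31,"y": -0.99,"z": 0,"rx": 0,"ry": 0,"rz": 0}
    - {"x": 0.31,"y": -0.99,"z": 0,"rx": 0,"ry": 0,"rz": 0}
    - {"x": 0.31,"y": -0.99,"z": 0,"rx": 0,"ry": 0,"rz": 0}
    - {"x": 0.31,"y": -0.99,"z": 0,"rx": 0,"ry": 0,"rz": 0}
    - {"x": 0,"y": 0,"z": 0,"rx": 0,"ry": 0,"rz": 0}
  fingers: -1

```text
clock: 19.65
tool_pos: [0.4253, -0.2041, 0.1396]
orientation: [-180.0, 0.0, -172.1]
force: [1.1, -0.2, 0.0]
opening: 0.0004
gripper_force: 0.0
```

```bash
python3 - <<'E'
from h import *
o=ctrl.get_obs();print(o["tool_pos"],o["orientation"])
C={};
for n in("top","scene","wrist"):
    C[n]=c=cams.get_calibration(n)
    im=cams.snapshot(n);cv2.imwrite(f"pics/{n}4.png",im)
    for k,lo,hi in(("orange",(4,120,60),(14,255,255)),("blue",(105,120,50),(125,255,255)),("red",(0,150,60),(3,255,255))):
        for b in blobs(im,lo,hi,8)[0]:
            p=onz(c,*b[0],.05)
            if .35<p[0]<.75 and -.3<p[1]<.25: print(n,k,b[0],b[1],p.round(4))
a=cv2.imread("pics/top4.png")[115:235,235:355]
w=cv2.imread("pics/wrist4.png")[80:330,190:460]
cv2.imwrite("pics/z4.png",np.hstack([cv2.resize(a,(480,480),interpolation=cv2.INTER_CUBIC),cv2.resize(cv2.imread("pics/wrist4.png")[:,160:],(300,250))]) if 0 else cv2.resize(a,(560,560),interpolation=cv2.INTER_CUBIC))
E
```

```text
[ 0.42530936 -0.20407008  0.13958389] [-1.79993262e+02  1.83576083e-03 -1.72079319e+02]
top orange [283.6 162.8] [280 159   8   9  60] [0.6229 0.1111 0.05  ]
top orange [397.5 170.3] [387 158  21  21 214] [ 0.6113 -0.1918  0.05  ]
top blue [279.5 132.3] [252 125  56  15 419] [0.7062 0.1253 0.05  ]
top red [273.7 206.2] [262 202  24   9 118] [0.5063 0.1324 0.05  ]
scene orange [381.6 208.3] [377 204  10   9  64] [0.6295 0.1074 0.05  ]
scene orange [285.2 280. ] [271 263  29  36 835] [ 0.6378 -0.2074  0.05  ]
scene blue [415.2 223.6] [396 200  37  50 798] [0.7194 0.1066 0.05  ]
scene blue [218.3 245.7] [210 232  17  25 274] [ 0.4608 -0.2259  0.05  ]
scene blue [399.4 251.5] [395 249  10   6  33] [0.7485 0.0038 0.05  ]
scene red [345.4 185.8] [341 180  16  14  95] [0.5041 0.1301 0.05  ]
wrist orange [315.  328.3] [310 321  13  13 123] [ 0.5659 -0.1887  0.05  ]
wrist blue [318.8 191.2] [301 171  37  46 907] [ 0.415  -0.2058  0.05  ]
```

View pics/z4.png

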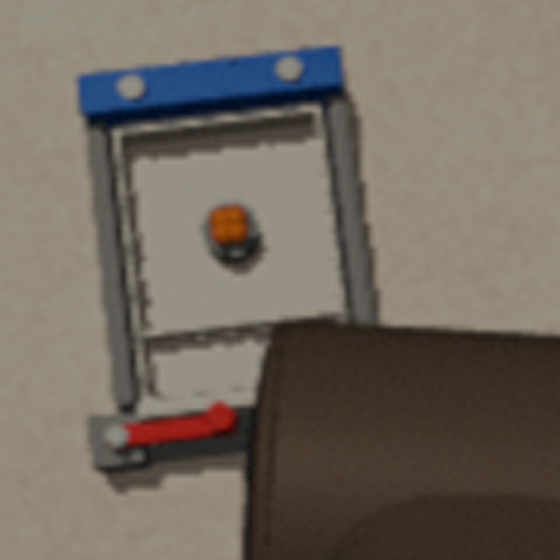

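The top crop shows the lever straight across the drawer front (pivot (116,434), knob (222,414)) and the stud at (229,224).

```bash
python3 - <<'E'
from h import *
t=cams.get_calibration("top");s=cams.get_calibration("scene");c=cams.get_calibration("wrist")
f=140/30
print("knob top",onz(t,235+222/f-.4,115+414/f-.4,.078),"piv",onz(t,235+116/f-.4,115+434/f-.4,.05))
print("stud tri",tri(t,(283.6,162.8),s,(381.6,208.3)))
im=cv2.imread("pics/wrist4.png");h=cv2.cvtColor(im,cv2.COLOR_BGR2HSV)
w=(h[...,1]<90)&(h[...,2]>70)
print(h[165:225:3,318].tolist())
hull=cv2.inRange(h,np.array((100,90,20)),np.array((130,255,255)))
n,l,st,ce=cv2.connectedComponentsWithStats(hull);
for i in range(1,n):
    if st[i][4]>100: print(st[i],ce[i])
E
```

```text
knob top [0.51086403 0.10803456 0.078     ] piv [0.5016783  0.16915878 0.05      ]
stud tri (array([0.62491306, 0.11231308, 0.04525852]), np.float64(0.0022825962326254866))
[[15, 46, 111], [16, 49, 115], [111, 142, 63], [109, 196, 61], [110, 192, 61], [109, 193, 74], [108, 195, 81], [109, 168, 175], [115, 15, 100], [19, 37, 221], [19, 37, 221], [18, 36, 220], [18, 36, 221], [19, 37, 221], [18, 36, 220], [109, 97, 182], [109, 169, 177], [110, 83, 172], [15, 48, 214], [17, 46, 221]]
[301 171  37  46 936] [318.85790598 191.21367521]
```

```bash
python3 - <<'E'
from h import *
c=cams.get_calibration("wrist")
im=cv2.imread("pics/wrist4.png");h=cv2.cvtColor(im,cv2.COLOR_BGR2HSV)
m=((h[...,2]>150)&(h[...,1]<90)).astype(np.uint8)[180:218,300:340]
n,l,s,ce=cv2.connectedComponentsWithStats(m)
for i in range(1,n):
    u,v=ce[i]+(300,180);print(s[i],u,v,onz(c,u,v,.045))
E
```

```text
[  0   0  40  38 332] 324.4759036144578 207.2168674698795 [ 0.43126042 -0.19787775  0.045     ]
[ 0  6  2  9 12] 300.25 189.83333333333334 [ 0.41766109 -0.2222677   0.045     ]
[  8  10  22  20 361] 318.60941828254846 199.606648199446 [ 0.4246284  -0.20433672  0.045     ]
```

Request:
play_rows:
  motion:
    - {"x": 0.03,"y": 0,"z": 0,"rx": 0,"ry": 0,"rz": 0}
    - {"x": 0,"y": 0,"z": 0,"rx": 0,"ry": 0,"rz": 0}
    - {"x": 0,"y": 0,"z": 0,"rx": 0,"ry": 0,"rz": 0}
    - {"x": 0,"y": 0,"z": 0,"rx": 0,"ry": 0,"rz": 0}
    - {"x": 0,"y": 0,"z": 0.9,"rx": 0,"ry": 0,"rz": 0}
    - {"x": 0,"y": 0,"z": 0.9,"rx": 0,"ry": 0,"rz": 0}
    - {"x": 0,"y": 0,"z": 0.9,"rx": 0,"ry": 0,"rz": 0}
    - {"x": 0,"y": 0,"z": 0.9,"rx": 0,"ry": 0,"rz": 0}
    - {"x": 0,"y": 0,"z": 0.9,"rx": 0,"ry": 0,"rz": 0}
    - {"x": 0,"y": 0,"z": 0.5,"rx": 0,"ry": 0,"rz": 0}
    - {"x": 0,"y": 0,"z": 0,"rx": 0,"ry": 0,"rz": 0}
  fingers: 0.36

```text
clock: 21.18
tool_pos: [0.4244, -0.203, 0.014]
orientation: [180.0, -0.1, -172.0]
force: [0.6, -0.0, 0.2]
opening: 0.0597
gripper_force: 0.0
```

Request:
play_rows:
  motion:
    - {"x": 0,"y": 0,"z": 0,"rx": 0,"ry": 0,"rz": 0}
    - {"x": 0,"y": 0,"z": 0,"rx": 0,"ry": 0,"rz": 0}
    - {"x": 0,"y": 0,"z": 0,"rx": 0,"ry": 0,"rz": 0}
    - {"x": 0,"y": 0,"z": 0,"rx": 0,"ry": 0,"rz": 0}
  fingers: -1

```text
clock: 21.68
tool_pos: [0.4253, -0.203, 0.0151]
orientation: [-180.0, 0.1, -171.9]
force: [-0.5, 1.7, 5.5]
opening: 0.0338
gripper_force: 30.0
```

Request:
play_rows:
  motion:
    - {"x": 0,"y": 0,"z": -0.96,"rx": 0,"ry": 0,"rz": 0}
    - {"x": 0,"y": 0,"z": -0.96,"rx": 0,"ry": 0,"rz": 0}
    - {"x": 0,"y": 0,"z": -0.96,"rx": 0,"ry": 0,"rz": 0}
    - {"x": 0,"y": 0,"z": -0.96,"rx": 0,"ry": 0,"rz": 0}
    - {"x": 0,"y": 0,"z": -0.96,"rx": 0,"ry": 0,"rz": 0}
    - {"x": -0.96,"y": 0.86,"z": 0,"rx": 0,"ry": 0,"rz": 0}
    - {"x": -0.96,"y": 0.86,"z": 0,"rx": 0,"ry": 0,"rz": 0}
    - {"x": -0.96,"y": 0.86,"z": 0,"rx": 0,"ry": 0,"rz": 0}
    - {"x": -0.96,"y": 0.86,"z": 0,"rx": 0,"ry": 0,"rz": 0}
    - {"x": -0.96,"y": 0.86,"z": 0,"rx": 0,"ry": 0,"rz": 0}
    - {"x": -0.96,"y": 0.86,"z": 0,"rx": 0,"ry": 0,"rz": 0}
    - {"x": -0.96,"y": 0.86,"z": 0,"rx": 0,"ry": 0,"rz": 0}
    - {"x": -0.96,"y": 0.86,"z": 0,"rx": 0,"ry": 0,"rz": 0}
    - {"x": -0.96,"y": 0.86,"z": 0,"rx": 0,"ry": 0,"rz": 0}
    - {"x": -0.96,"y": 0.86,"z": 0,"rx": 0,"ry": 0,"rz": 0}
    - {"x": 0,"y": 0,"z": 0,"rx": 0,"ry": 0,"rz": 0}
    - {"x": 0,"y": 0,"z": 0,"rx": 0,"ry": 0,"rz": 0}

```text
clock: 23.8
tool_pos: [0.6318, 0.0432, 0.1341]
orientation: [-180.0, -0.1, -172.0]
force: [-0.4, -1.3, 0.3]
opening: 0.0333
gripper_force: 30.0
```

```bash
python3 - <<'E'
from h import *
o=ctrl.get_obs();print(o["tool_pos"],o["orientation"],o["opening"])
for n in("scene","wrist"):
    c=cams.get_calibration(n)
    im=cams.snapshot(n);cv2.imwrite(f"pics/{n}5.png",im)
    for k,lo,hi in(("orange",(4,120,60),(14,255,255)),("blue",(105,120,50),(125,255,255)),("red",(0,150,60),(3,255,255))):
        for b in blobs(im,lo,hi,8)[0]:
            p=onz(c,*b[0],.05)
            if .35<p[0]<.75 and -.3<p[1]<.25: print(n,k,b[0],b[1],p.round(4))
E
```

```text
[0.63177184 0.04322411 0.13410512] [-1.79993743e+02 -6.47965305e-02 -1.71952396e+02] 0.03325470404304601
scene orange [381.6 208.4] [377 204  10   9  63] [0.6297 0.1071 0.05  ]
scene orange [285.3 280.1] [271 263  29  36 835] [ 0.6381 -0.2075  0.05  ]
scene blue [370.7 187.6] [360 174  16  24 144] [0.5558 0.164  0.05  ]
scene blue [415.1 223.6] [396 200  37  50 799] [0.7193 0.1065 0.05  ]
scene blue [399.3 251.3] [395 249  10   6  34] [0.748  0.0042 0.05  ]
scene red [344.9 185.8] [340 180  15  14 101] [0.5032 0.1293 0.05  ]
wrist orange [ 58.1 151.5] [  10  122  101   65 5075] [ 0.6157 -0.182   0.05  ]
wrist orange [394.  206.7] [382 195  25  24 506] [0.6244 0.1085 0.05  ]
wrist blue [318.7 245.2] [ 287  213   65   67 2829] [0.6717 0.0472 0.05  ]
wrist red [452.5  69.7] [ 413   54   86   28 1609] [0.5082 0.1285 0.05  ]
```

View pics/wrist5.png

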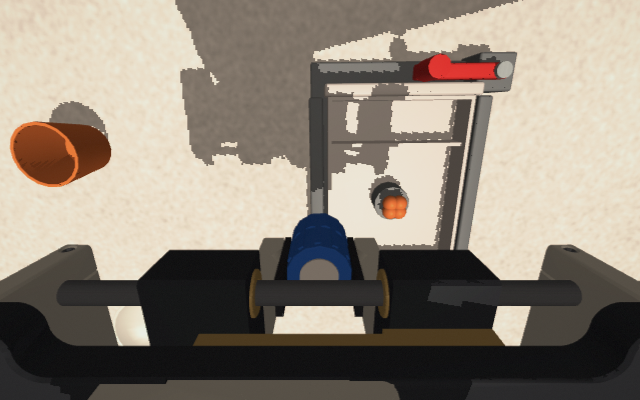

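The wrist view shows the cap held level between the fingers at (319,245), the stud head at (395,208), and the lever closed.

Request:
play_rows:
  motion:
    - {"x": -0.07,"y": 0.9,"z": 0,"rx": 0,"ry": 0,"rz": 0}
    - {"x": 0,"y": 0.9,"z": 0,"rx": 0,"ry": 0,"rz": 0}
    - {"x": 0,"y": 0.9,"z": 0,"rx": 0,"ry": 0,"rz": 0}
    - {"x": 0,"y": 0,"z": 0,"rx": 0,"ry": 0,"rz": 0}
    - {"x": 0,"y": 0,"z": 0.7,"rx": 0,"ry": 0,"rz": 0}
    - {"x": 0,"y": 0,"z": 0.7,"rx": 0,"ry": 0,"rz": 0}
    - {"x": 0,"y": 0,"z": 0.7,"rx": 0,"ry": 0,"rz": 0}
    - {"x": 0,"y": 0,"z": 0.3,"rx": 0,"ry": 0,"rz": 0}
    - {"x": 0,"y": 0,"z": 0,"rx": 0,"ry": 0,"rz": 0}

```text
clock: 25.02
tool_pos: [0.6244, 0.1101, 0.0736]
orientation: [-180.0, -0.1, -172.0]
force: [0.9, -0.5, -0.9]
opening: 0.0333
gripper_force: 30.0
```

Request:
play_rows:
  motion:
    - {"x": 0,"y": 0,"z": 0.1,"rx": 0,"ry": 0,"rz": 0}
    - {"x": 0,"y": 0,"z": 0.1,"rx": 0,"ry": 0,"rz": 0}
    - {"x": 0,"y": 0,"z": 0.1,"rx": 0,"ry": 0,"rz": 0}
    - {"x": 0,"y": 0,"z": 0.1,"rx": 0,"ry": 0,"rz": 0}

```text
clock: 25.52
tool_pos: [0.6257, 0.1109, 0.0653]
orientation: [180.0, 0.1, -171.9]
force: [2.1, -0.0, 4.0]
opening: 0.0336
gripper_force: 30.0
```

Request:
play_rows:
  motion:
    - {"x": 0,"y": 0,"z": 0.08,"rx": 0,"ry": 0,"rz": 0}
    - {"x": 0,"y": 0,"z": 0.08,"rx": 0,"ry": 0,"rz": 0}

```text
clock: 25.78
tool_pos: [0.6266, 0.1111, 0.0623]
orientation: [180.0, 0.2, -171.9]
force: [0.9, 0.0, 7.9]
opening: 0.0336
gripper_force: 30.0
```

Request:
play_rows:
  motion:
    - {"x": 0,"y": 0,"z": 0.08,"rx": 0,"ry": 0,"rz": 0}
    - {"x": 0,"y": 0,"z": 0.08,"rx": 0,"ry": 0,"rz": 0}

```text
clock: 26.02
tool_pos: [0.6249, 0.1107, 0.0564]
orientation: [180.0, 0.0, -172.0]
force: [1.9, 0.3, -3.4]
opening: 0.0333
gripper_force: 30.0
```

Request:
play_rows:
  motion:
    - {"x": 0,"y": 0,"z": 0.08,"rx": 0,"ry": 0,"rz": 0}
    - {"x": 0,"y": 0,"z": 0.08,"rx": 0,"ry": 0,"rz": 0}

```text
clock: 26.28
tool_pos: [0.6242, 0.1103, 0.0519]
orientation: [-180.0, -0.1, -172.0]
force: [0.7, -0.0, -0.3]
opening: 0.0337
gripper_force: 30.0
```

Request:
play_rows:
  motion:
    - {"x": 0,"y": 0,"z": 0.08,"rx": 0,"ry": 0,"rz": 0}
    - {"x": 0,"y": 0,"z": 0.08,"rx": 0,"ry": 0,"rz": 0}
    - {"x": 0,"y": 0,"z": 0,"rx": 0,"ry": 0,"rz": 0}

```text
clock: 26.65
tool_pos: [0.626, 0.1106, 0.0507]
orientation: [-180.0, 0.2, -171.9]
force: [-0.5, -0.8, 11.2]
opening: 0.0334
gripper_force: 30.0
```

Request:
play_rows:
  motion:
    - {"x": 0,"y": 0,"z": 0.06,"rx": 0,"ry": 0,"rz": 0}
    - {"x": 0,"y": 0,"z": 0,"rx": 0,"ry": 0,"rz": 0}
    - {"x": 0,"y": 0,"z": 0,"rx": 0,"ry": 0,"rz": 0}
    - {"x": 0,"y": 0,"z": 0,"rx": 0,"ry": 0,"rz": 0}

```text
clock: 27.15
tool_pos: [0.6262, 0.1106, 0.0504]
orientation: [-180.0, 0.2, -171.9]
force: [-3.3, -1.0, 19.6]
opening: 0.0335
gripper_force: 30.0
```

```bash
python3 - <<'E'
from h import *
for i in range(4):
    im=cams.snapshot("scene")
    o=ctrl.get_obs();print(o["clock"],o["tool_pos"].round(4),o["force"].round(1))
c=cams.get_calibration("scene")
for k,lo,hi in(("blue",(105,120,50),(125,255,255)),("red",(0,150,60),(3,255,255)),("orange",(4,120,60),(14,255,255))):
    for b in blobs(im,lo,hi,8)[0]:
        if 200<b[0][0]<450 and 140<b[0][1]<310: print(k,b[0],b[1])
E
```

```text
27.2 [0.6262 0.1106 0.0504] [-3.8 -1.  19.3]
27.25 [0.6262 0.1106 0.0504] [-3.9 -1.2 19.5]
27.3 [0.6262 0.1106 0.0504] [-3.7 -1.4 20.2]
27.35 [0.6262 0.1106 0.0504] [-3.9 -0.9 18.8]
blue [385.1 207.5] [376 197  14  20 110]
blue [415.2 223.6] [396 200  37  50 798]
blue [399.3 251.4] [395 249  10   6  32]
red [350.8 153.7] [338 150  27   8 202]
red [342.8 186.8] [340 180   8  15  84]
orange [364.5 153.6] [363 151   3   7   8]
orange [345. 158.] [340 158  11   1  11]
orange [285.3 280.1] [271 263  29  36 835]
```

```bash
python3 -c "from plant import workorder;print(workorder.close_job())"
```

```text
the job is handed in; nothing more can be done
None
```

I pushed the drawer home, locked the latch across its front and snapped the cap onto the stud, then handed the job in at about 27 s with the gripper still pressing the cap down at about 19 N.

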